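# Release the glass strip from its clamp board

## Task

Two plywood clamp boards on the stained-glass bench each hold a piece of red glass under a hinged bar. On the board that holds the narrow strip, swing the clamp bar well up by its black grip so that it stays up, then slide the strip straight out from where the bar clamps it, keeping it down on the board, and leave it lying flat and lengthwise on the front part of that board, wholly clear of where the bar comes down. Leave the wide pane on the other board where it is.

Things in the scene. Friction and masses are not known exactly. Their poses are not given: they have to be found in the camera images.
- jig: Fixed plywood clamp board that holds the narrow strip (an identical board near it holds the wide pane; which is left varies). 280 mm long (x), 120 wide (y), 18 thick, z up. Origin: under it, on its middle line; it runs from x = -170 mm (front, empty, towards the robot) to x = +110 (hinge end). The bar's hinge line is parallel to y at x = +95, z = 32 mm; closed, the bar crosses the glass at x = +3 to +17 mm.
- clamp (a joint): Angle of that board's steel clamp bar, rad: 0 closed on the glass, growing as it swings up and back to the hinge end, 1.57 upright, stop at 1.75. The stiff hinge stays where it is left; lifting takes about 4 to 6 N at the grip. Two flat arms, 12 mm high, at y = +-56 mm of the board carry the bar.
- clamp_grip (a point): Middle of the black round grip, 16 mm in diameter, 45 mm long, parallel to the board's y, on the end of the clamp bar beyond the board's right-hand (-y) edge. Closed it lies at (10, -95, 32) mm in the board's frame, with bare table below it; it swings on a radius of 85 mm about the hinge line.
- strip_mid (a point): Centre (half-way up) of the loose narrow strip of dark red glass: 110 mm long (its x), 40 wide (its y), 8 thick, about 90 g. It lies flat on the board (centre 22 mm above the table), lengthwise, with nearly half of it sticking out from under the bar towards the robot.
- pane_mid (a point): Centre (half-way up) of the wide loose pane of the same red glass, 110 x 82 x 8 mm, under the bar of the other clamp board; to be left alone.
Mind the look-alikes: they are no part of the job. What is shaped like the part that bears strip_mid but green is not meant.

How it is judged:
By the outcome, as a careful person would: the job done as asked, in the order asked, and still so for the second after the job is handed in, with the robot touching nothing.
It also fails if it takes over 51 s, if anything falls off the work surface, if the arm or the gripper's body presses on something with over 40 N, if the wrist force passes 120 N, or if a joint passes its speed limit or range.

## Robot

A 6-joint arm with a two-finger parallel gripper is mounted at the origin on the work surface. World frame = base frame: x ahead of the robot, y to its left, z up, the work surface at z = 0. Lengths are in m, angles in degrees, forces in N, time in s.
With the tool pointing down it reaches from about 0.4 to 0.825 m from the base axis. Payload 7 kg.
Tool frame: the origin (TCP) lies on the front face of the gripper's body, between the roots of the fingers; the fingertips stand 66 mm ahead of it and the grasp point (between the pads) lies 47 mm ahead of it; z points along the fingers, y is the line along which they close (so a half turn about z gives the same grasp; the last joint's range is limited). The gripper opens to 88 mm and grips with 3 to 60 N. Pads are 19 mm wide; open, the fingers measure 130 mm over their backs; the gripper's body (78 mm by 193 mm) begins 47 mm behind the grasp point.
Start: joints at [-56.201, 20.546, 0.682, 0, -70.136, -16.507], TCP at [0.201, -0.644, 0.292] pointing down, gripper open.
Joint ranges: [-176.03, 176.03], [-82.01, 121.73], [-58.28, 71.71], [-173.87, 95.51], [-174.79, -0.11], [-173.66, 173.66]. Speed limits (degrees/s): [136.94, 136.94, 172.46, 180, 180, 180].

## Interface

Orientations are given as [roll, pitch, yaw] about the fixed x, y, z axes, in that order (R = Rz(yaw) Ry(pitch) Rx(roll)).
In Python, from plant import ctrl gives the robot as it stands.
- The arm moves only by the tool send_rows, never from a script. Its argument "deltas" is a list of rows, each a list of 2 entries, a list of its own where there are three numbers: the shift along the tool's x, y, z each as a share of 800 mm, from -1 to 1, then the turn about the tool's z as a share of 90 degrees, from -1 to 1. A call has exactly 5 rows; each row is the pose to reach, as a shift and turn from the pose commanded when the call began, along the tool's axes at that moment; what a row does not reach only later rows make up. A row lasts 1/12 s, in which the tool goes at most 41.7 mm and 7.16 degrees, less where a joint would pass 70% of its speed; a pose out of reach is approached as far as the arm can. A call with a number of a shift or a turn outside -1 to 1 is refused whole. A call with a gripper value outside its range is refused whole. "gripper" is the opening, from 0 (shut) to 1 (fully open), set as the call begins (left out, the last holds). The fingers move at their own pace and stop on an object; the grip force is fixed at half the most. Time passes only in rows, so rows that repeat a pose let the fingers close, or fill a call up. It gives the time, the measured TCP pose, the force, the opening and the grip force at its end, in the units of the state.
- ctrl.get_obs(): the state, without advancing time (a new reading comes with each control period).
- ctrl.snapshot(name): name is "side" or "top" or "wrist"; returns a dict with "color" (480x640x3 uint8, red, green, blue), "vertical_fov" (degrees; the focal length in pixels is half the picture's height over the tangent of half this angle, whatever the lens; pixels are square), "cx", "cy" (the principal point, pixels), "rvec" (rotation vector, rad) and "tvec" (3), from world to camera coordinates, as OpenCV has them. Camera axes: x right, y down, z forward; pixel columns grow to the right and rows downward; lengths in m; the calibration is good to about 2 mm. A picture is of the moment at which its call begins. There is no depth.
- ctrl.close_job(): hands the job in; it is judged then, once.
Trained networks look in a picture, given as the dict that the camera call returned (one of the last four; its "shot" number tells which), for a name from the list of things; names that differ only in an ending like _2 or _b are one class to them, and where a whole thing is asked for, a point or a joint stands for the part that bears it (a point fixed in the world has none). Each returns a list of dicts, best first, with "conf" (0 to 1); they miss things now and then, are a little off and sometimes report something else, mostly with a low value. They report only what shows in the picture. A call takes as long as a camera call. They do not tell look-alikes from the thing itself.
- ctrl.boxes_of(picture, thing): "xy" ([column, row] as shares, 0 to 1, of the picture: columns of its width, rows of its height, amid what is visible of it).
- ctrl.cut_out(picture, thing): "pixels" (480x640 bool, what is visible of it) and "xy" ([column, row] as shares, 0 to 1, of the picture: columns of its width, rows of its height, amid what is visible of it).
The state is a dict: "clock": time; "joint_pos": joint angles; "qvel": joint speeds; "tau": joint torques, N m; "tool_pos": TCP position; "orientation": TCP orientation; "force": force on the tool from outside, world axes, zero at the start; "moment": the same for the moment, N m; "opening": finger opening in m; "gripper_force": force on a finger pad.
Only numpy, scipy, OpenCV 4.12 (cv2) and the standard library are available. Lean on these libraries where they do the work, as an engineer would, in place of code of your own. Each camera call takes 0.05 s, during which the arm holds its last target. There are 200 camera calls.

## Working session

There is one attempt and no reset: what is moved stays moved. The work goes in short steps, Python scripts to look and compute and a tool call to move; the robot and the scene stay as the last step left them, time stands still between calls to the robot, and variables do not carry over. Pictures are saved under pics/ and viewed, at most 10 in all, crops included, and the job is handed in when it is done.

Besides the shell and the picture viewer there is one more tool, called after "Request:" as name(argument=value, ...), one argument or row to a line, values as JSON. send_rows: Moves the arm, as the interface text tells. Shift numbers are shares of 800 mm and turn numbers shares of 90 degrees, none past 1 either way. Its arguments: {"type":"object","properties":{"deltas":{"type":"array","items":{"type":"array"}},"gripper":{"type":"number"}},"required":["deltas"]}

```bash
ls; mkdir -p pics
python3 - <<'E'
from plant import ctrl
import cv2,numpy as np
o=ctrl.get_obs();print({k:np.round(v,3).tolist() for k,v in o.items()})
ims=[]
for n in("top","side"):
    p=ctrl.snapshot(n);ims.append(p["color"][:,:,::-1])
    print(n,p["vertical_fov"],p["cx"],p["cy"],p["rvec"],p["tvec"])
    for t in("jig","strip_mid","clamp_grip","pane_mid"):
        print(t,[(round(d["conf"],2),(np.array(d["xy"])*[640,480]).round(1).tolist()) for d in ctrl.cut_out(p,t)])
    cv2.imwrite(f"pics/{n}0.png",ims[-1])
E
```

```text
pics
{'clock': 0.0, 'joint_pos': [-56.201, 20.593, 0.635, -0.018, -70.135, -16.507], 'qvel': [0.041, 0.031, -0.079, 0.012, 0.004, -0.02], 'tau': [-0.001, -58.272, 29.306, 6.997, 0.007, -0.0], 'tool_pos': [0.201, -0.644, 0.291], 'orientation': [179.905, -0.011, -162.714], 'force': [-0.821, -0.144, 0.19], 'moment': [0.03, 0.049, 0.042], 'gripper_force': 0.0, 'opening': 0.087}
top 46.505764375783365 321.12534842197016 238.8335859830955 [ 2.18043904 -2.12149291  0.1520408 ] [0.04348761 0.4843083  1.27553062]
jig [(0.75, [250.5, 229.6]), (0.41, [262.7, 196.4])]
strip_mid [(0.8, [173.6, 249.8]), (0.73, [244.5, 331.1]), (0.59, [254.1, 208.0])]
clamp_grip []
pane_mid [(0.67, [439.0, 212.1])]
side 42.52337290149675 316.77603689082093 241.8307039105554 [ 0.96006106 -2.32036189  1.17276742] [0.36164975 0.23728488 0.9732297 ]
jig [(0.67, [233.4, 305.8])]
strip_mid [(0.9, [222.0, 288.7]), (0.71, [174.8, 377.5]), (0.66, [323.4, 381.2])]
clamp_grip [(0.83, [215.9, 277.0])]
pane_mid [(0.64, [372.5, 195.9])]
```

View pics/top0.png

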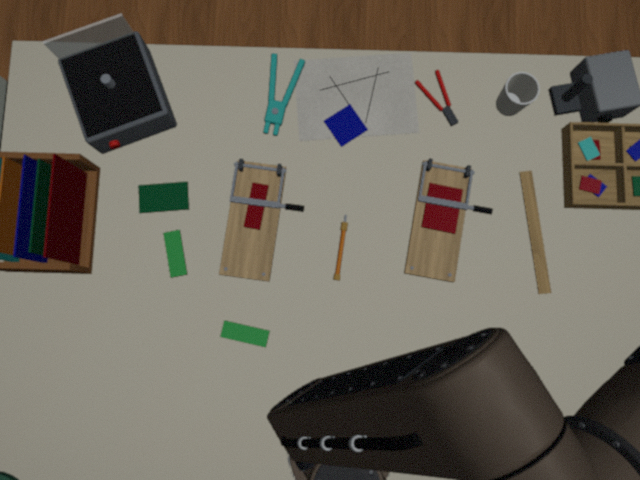

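View pics/side0.png

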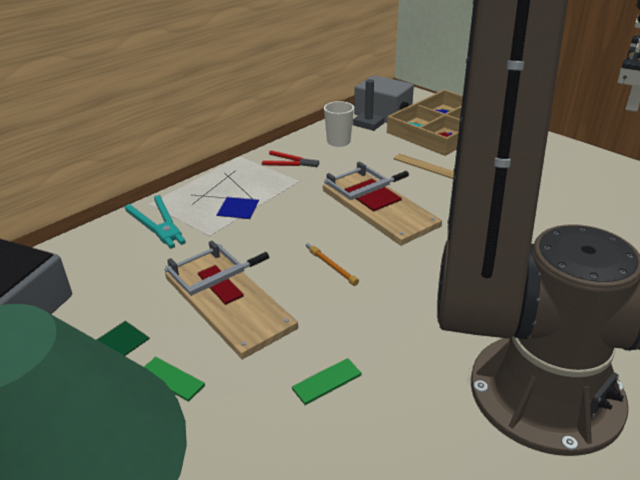

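The top picture shows the strip board on the left, with corners near (220,274), (269,280), (286,167) and (236,161). The strip is at (256,206) and the grip at (295,208). In the side picture the strip is at (220,284) and the grip at (258,258). Next I'll fit the board's pose.

```bash
cat > h.py <<'E'
import cv2,numpy as np
from plant import ctrl
from scipy.spatial.transform import Rotation as R
def K(p):
    f=240/np.tan(np.radians(p["vertical_fov"]/2));return np.array([[f,0,p["cx"]],[0,f,p["cy"]],[0,0,1]])
def proj(p,X):
    return cv2.projectPoints(np.array(X,float).reshape(-1,3),np.array(p["rvec"]),np.array(p["tvec"]),K(p),None)[0].reshape(-1,2)
def back(p,uv,z):
    M=cv2.Rodrigues(np.array(p["rvec"]))[0];t=np.array(p["tvec"]).ravel()
    c=-M.T@t;d=M.T@np.linalg.inv(K(p))@np.array([uv[0],uv[1],1.]);return c+d*(z-c[2])/d[2]
def red(p,box):
    c=p["color"].astype(int);m=(c[...,0]>60)&(c[...,1]<45)&(c[...,2]<60)
    b=np.zeros_like(m);b[box[1]:box[3],box[0]:box[2]]=1;return m&b
def w(B,X):  # board (x,y,yaw)->world
    X=np.array(X,float).reshape(-1,3);c,s=np.cos(B[2]),np.sin(B[2])
    return np.c_[B[0]+c*X[:,0]-s*X[:,1],B[1]+s*X[:,0]+c*X[:,1],X[:,2]]
def inb(B,P):
    d=np.array(P[:2])-B[:2];c,s=np.cos(B[2]),np.sin(B[2]);return np.array([c*d[0]+s*d[1],-s*d[0]+c*d[1]])
E
python3 - <<'E'
from h import *
from scipy.optimize import least_squares
t=ctrl.snapshot("top");s=ctrl.snapshot("side")
def wood(p,box):
    h=cv2.cvtColor(p["color"],cv2.COLOR_RGB2HSV).astype(int)
    m=((h[...,1]>75)&(h[...,0]>8)&(h[...,0]<26)&(h[...,2]>90)).astype(np.uint8)
    b=np.zeros_like(m);b[box[1]:box[3],box[0]:box[2]]=1;return m&b
m=wood(t,(205,150,300,290));r=cv2.minAreaRect(cv2.findNonZero(m));print(r,cv2.boxPoints(r))
C=[[-.17,.06,.018],[-.17,-.06,.018],[.11,-.06,.018],[.11,.06,.018]]
bp=cv2.boxPoints(r);obs=np.array([bp[np.argmin(np.linalg.norm(bp-a,axis=1))] for a in [(220,274),(269,280),(286,167),(236,161)]])
f=least_squares(lambda B:(proj(t,w(B,C))-obs).ravel(),[.6,.2,0]);B=f.x
print("B",B,np.degrees(B[2]),f.fun.round(1))
print("side corners pred",proj(s,w(B,C)).round(1).tolist())
G=w(B,[[.01,-.095,.032]]);print("grip",G,proj(t,G),proj(s,G))
for p,bx in((t,(235,175,275,240)),(s,(190,255,255,310))):
    q=red(p,bx);rr=cv2.minAreaRect(cv2.findNonZero(q.astype(np.uint8)))
    pts=[back(p,x,.026) for x in cv2.boxPoints(rr)];print("strip",np.mean(pts,0),[inb(B,x).round(3).tolist() for x in pts])
v=np.hstack([cv2.resize(t["color"][140:300,190:350],(400,400)),cv2.resize(s["color"][230:370,150:310],(400,400))])
v=np.ascontiguousarray(v)
for X in list(C)+[[.01,-.095,.032],[.095,.056,.032],[.095,-.056,.032]]:
    a=proj(t,w(B,[X]))[0];b=proj(s,w(B,[X]))[0]
    cv2.circle(v,(int((a[0]-190)*2.5),int((a[1]-140)*2.5)),3,(0,255,255),1)
    cv2.circle(v,(int((b[0]-150)*2.5+400),int((b[1]-230)*400/140)),3,(0,255,255),1)
cv2.imwrite("pics/fit.png",v[:,:,::-1]);np.save("B.npy",B)
o=ctrl.get_obs();print(o["joint_pos"])
E
```

```text
((252.30018615722656, 220.558837890625), (49.58435821533203, 114.85295104980469), 8.365885734558105) [[219.41661 273.76712]
 [236.12703 160.13632]
 [285.18378 167.35056]
 [268.47333 280.98135]]
B [ 0.5563486   0.21844056 -0.10303241] -5.903322422116554 [-1.   0.9  0.5  0.4  0.3 -1.1  0.2 -0.2]
side corners pred [[241.7, 354.2], [299.0, 322.3], [216.5, 249.8], [163.7, 273.3]]
grip [[0.5565248  0.12291586 0.032     ]] [[293.98277856 207.32478603]] [[257.49635885 260.43767675]]
strip [0.55948611 0.21401847 0.026     ] [[-0.049, 0.017], [0.058, 0.012], [0.056, -0.025], [-0.051, -0.02]]
strip [0.55930299 0.2141136  0.026     ] [[0.058, 0.013], [0.075, -0.03], [-0.053, -0.019], [-0.066, 0.02]]
[-5.62006776e+01  2.05448005e+01  6.83317612e-01 -1.47769444e-03
 -7.01371956e+01 -1.65058060e+01]
```

View pics/fit.png

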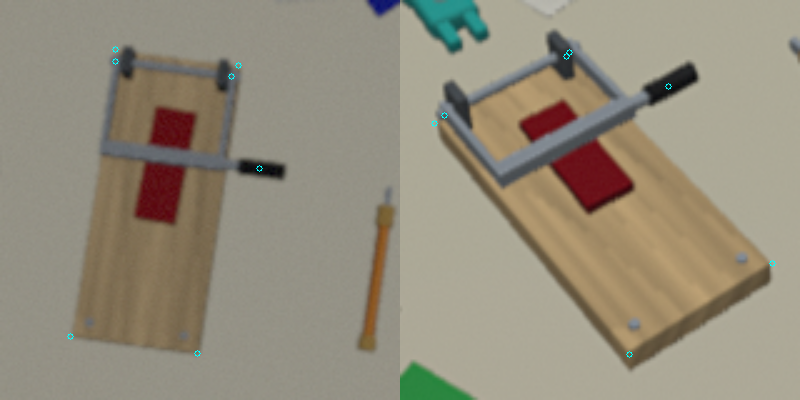

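```bash
cat >> h.py <<'E'
def plan(T,cur=None):
    """rows (shares) from current pose to list of world targets x,y,z,yaw"""
    o=ctrl.get_obs();P=np.array(o["tool_pos"]);e=o["orientation"];M=R.from_euler("xyz",e,degrees=True).as_matrix()
    print("now",round(o["clock"],2),P.round(4),np.round(e,2),"f",np.round(o["force"],1),"open",round(o["opening"],4),"gf",round(o["gripper_force"],1),"q",np.round(o["joint_pos"],0))
    for t in T:
        d=M.T@(np.array(t[:3])-P)/.8;a=-((t[3]-e[2]+180)%360-180)/90
        print(d.round(4).tolist(),round(a,4))
B=None
try:B=np.load("B.npy")
except Exception:pass
E
python3 -c "
from h import *
g=w(B,[[.01,-.095,.2]])[0];plan([[*g,-96]])"
```

```text
now 0.6 [ 0.2006 -0.6445  0.2922] [-180.      0.   -162.71] f [-0.4  0.2 -1. ] open 0.0879 gf 0.0 q [-56.  21.   1.  -0. -70. -17.]
[-0.7099, 0.7836, 0.1152] -0.7412
```

Request:
send_rows(
  deltas=[
    [[-0.71,0.784,0.115],-0.741],
    [[-0.71,0.784,0.115],-0.741],
    [[-0.71,0.784,0.115],-0.741],
    [[-0.71,0.784,0.115],-0.741],
    [[-0.71,0.784,0.115],-0.741],
  ],
  gripper=1,
)

```text
clock: 1.02
tool_pos: [0.288, -0.455, 0.2695]
orientation: [-180.0, -0.0, -126.6]
force: [2.6, 0.5, 0.9]
opening: 0.0877
gripper_force: 0.0
```

```bash
python3 -c "
from h import *
g=w(B,[[.01,-.095,.2]])[0];plan([[*g,-96]])"
```

```text
now 1.02 [ 0.288  -0.455   0.2695] [-179.98   -0.   -126.57] f [2.6 0.5 0.9] open 0.0877 gf 0.0 q [-37.   9. -19.   0. -63.   0.]
[-0.7802, 0.1609, 0.0868] -0.3397
```

Request:
send_rows(
  deltas=[
    [[-0.78,0.161,0.087],-0.34],
    [[-0.78,0.161,0.087],-0.34],
    [[-0.78,0.161,0.087],-0.34],
    [[-0.78,0.161,0.087],-0.34],
    [[-0.78,0.161,0.087],-0.34],
  ],
)

```text
clock: 1.43
tool_pos: [0.3765, -0.2674, 0.2473]
orientation: [-179.9, -0.0, -95.9]
force: [2.0, -0.4, 0.5]
opening: 0.0879
gripper_force: 0.0
```

```bash
python3 -c "
from h import *
g=w(B,[[.01,-.095,.2]])[0];plan([[*g,-96]])"
```

```text
now 1.43 [ 0.3765 -0.2674  0.2473] [-1.7993e+02 -1.0000e-02 -9.5880e+01] f [ 2.  -0.4  0.5] open 0.0879 gf 0.0 q [-11.   2. -29.   0. -59.   5.]
[-0.5084, -0.1739, 0.0593] 0.0014
```

Request:
send_rows(
  deltas=[
    [[-0.508,-0.174,0.059],0.0],
    [[-0.508,-0.174,0.059],0.0],
    [[-0.508,-0.174,0.059],0.0],
    [[-0.508,-0.174,0.059],0.0],
    [[-0.508,-0.174,0.059],0.0],
  ],
)

```text
clock: 1.85
tool_pos: [0.4647, -0.0797, 0.2246]
orientation: [-179.9, 0.0, -96.3]
force: [0.7, -0.8, 0.2]
opening: 0.0875
gripper_force: 0.0
```

Request:
send_rows(
  deltas=[
    [[-0.05,-0.017,0.006],0.0],
    [[-0.1,-0.034,0.012],0.0],
    [[-0.15,-0.051,0.018],0.0],
    [[-0.2,-0.069,0.024],0.0],
    [[-0.23,-0.079,0.027],0.0],
  ],
)

```text
clock: 2.27
tool_pos: [0.5485, 0.0973, 0.2024]
orientation: [-180.0, 0.0, -96.2]
force: [0.7, -0.3, -0.2]
opening: 0.0878
gripper_force: 0.0
```

Run:
```python
from h import *
p=ctrl.snapshot("wrist");v=np.ascontiguousarray(p["color"][:,:,::-1])
for X in [[.01,-.095,.032],[.01,-.1175,.032],[.01,-.0725,.032],[-.17,-.06,.018],[-.17,.06,.018],[.11,-.06,.018],[.11,.06,.018]]:
    a=proj(p,w(B,[X]))[0]; print(X,a.round(1)); cv2.circle(v,(int(a[0]),int(a[1])),3,(255,255,0),1)
cv2.imwrite("pics/w1.png",v)
print([(d["conf"],np.array(d["xy"])*[640,480]) for d in ctrl.boxes_of(p,"clamp_grip")])
g=w(B,[[.01,-.095,.2]])[0];plan([[*g,-96],[*g[:2],.079,-96]])
```

```text
[0.01, -0.095, 0.032] [315.3 274.4]
[0.01, -0.1175, 0.032] [315.  241.7]
[0.01, -0.0725, 0.032] [315.6 305.7]
[-0.17, -0.06, 0.018] [567.5 312.4]
[-0.17, 0.06, 0.018] [545.2 451.8]
[0.11, -0.06, 0.018] [176.9 314.2]
[0.11, 0.06, 0.018] [191.4 453.1]
[(0.91, array([313.792, 302.592]))]
now 2.37 [0.549  0.0978 0.2019] [-1.7998e+02 -1.0000e-02 -9.6090e+01] f [-0.3 -0.7 -0.9] open 0.0878 gf 0.0 q [ 30.  14. -21.   0. -55. -36.]
[-0.0322, -0.0061, 0.0024] -0.001
[-0.0322, -0.006, 0.1537] -0.001
```

View pics/w1.png

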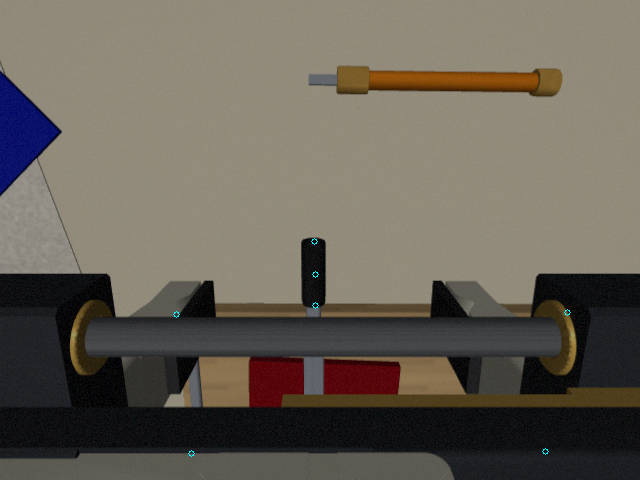

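The wrist picture shows the grip from (314,239) to (314,306), and the prediction matches it within a pixel. I'll move above it, go down and close.

Request:
send_rows(
  deltas=[
    [[-0.016,-0.003,0.002],0.0],
    [[-0.032,-0.006,0.01],0.0],
    [[-0.032,-0.006,0.04],0.0],
    [[-0.032,-0.006,0.07],0.0],
    [[-0.032,-0.006,0.1],0.0],
  ],
)

```text
clock: 2.78
tool_pos: [0.5549, 0.1192, 0.1221]
orientation: [-179.9, 0.1, -96.3]
force: [0.4, -0.5, -0.2]
opening: 0.0875
gripper_force: 0.0
```

Request:
send_rows(
  deltas=[
    [[0.0,0.0,0.02],0.0],
    [[0.0,0.0,0.035],0.0],
    [[0.0,0.0,0.047],0.0],
    [[0.0,0.0,0.053],0.0],
    [[0.0,0.0,0.053],0.0],
  ],
)

```text
clock: 3.2
tool_pos: [0.5544, 0.1187, 0.0794]
orientation: [179.9, -0.0, -96.3]
force: [0.5, 0.8, 0.6]
opening: 0.0879
gripper_force: 0.0
```

Request:
send_rows(
  deltas=[
    [[0.0,0.0,0.0],0.0],
    [[0.0,0.0,0.0],0.0],
    [[0.0,0.0,0.0],0.0],
    [[0.0,0.0,0.0],0.0],
    [[0.0,0.0,0.0],0.0],
  ],
  gripper=0,
)

```text
clock: 3.62
tool_pos: [0.555, 0.1191, 0.0808]
orientation: [-180.0, 0.0, -96.3]
force: [-0.2, 0.1, 0.2]
opening: 0.0595
gripper_force: 0.0
```

Run:
```python
from h import *
o=ctrl.get_obs();P=np.array(o["tool_pos"])
b=inb(B,P);print("grasp in board",b,P[2]-.047)
T=[]
for th in np.arange(1,21)*.0825:
    q=w(B,[[b[0]+.085*(1-np.cos(th)),b[1],P[2]+.085*np.sin(th)]])[0];T.append([*q,-96])
plan(T)
```

```text
grasp in board [ 0.00890269 -0.09892074] 0.03384225460158341
now 3.62 [0.555  0.1191 0.0808] [-1.7995e+02  4.0000e-02 -9.6300e+01] f [-0.2  0.1  0.2] open 0.0595 gf 0.0 q [ 32.  23. -27.   0. -39. -38.]
[-0.0, -0.0004, -0.0088] -0.0033
[-0.0, -0.0015, -0.0175] -0.0033
[-0.0, -0.0033, -0.026] -0.0033
[-0.0001, -0.0058, -0.0344] -0.0033
[-0.0001, -0.0089, -0.0426] -0.0033
[-0.0001, -0.0128, -0.0505] -0.0033
[-0.0002, -0.0173, -0.058] -0.0033
[-0.0002, -0.0224, -0.0651] -0.0033
[-0.0002, -0.028, -0.0718] -0.0033
[-0.0003, -0.0342, -0.078] -0.0033
[-0.0003, -0.0409, -0.0837] -0.0033
[-0.0004, -0.048, -0.0888] -0.0033
[-0.0004, -0.0555, -0.0933] -0.0033
[-0.0005, -0.0634, -0.0971] -0.0033
[-0.0006, -0.0716, -0.1003] -0.0033
[-0.0006, -0.08, -0.1029] -0.0033
[-0.0007, -0.0885, -0.1047] -0.0033
[-0.0007, -0.0972, -0.1058] -0.0033
[-0.0008, -0.106, -0.1062] -0.0033
[-0.0009, -0.1147, -0.1058] -0.0033
```

Request:
send_rows(
  deltas=[
    [[0.0,0.0,0.0],0.0],
    [[0.0,0.0,0.0],0.0],
    [[0.0,0.0,0.0],0.0],
    [[0.0,0.0,0.0],0.0],
    [[0.0,0.0,0.0],0.0],
  ],
)

```text
clock: 4.03
tool_pos: [0.5548, 0.119, 0.0802]
orientation: [180.0, -0.0, -96.3]
force: [0.3, 0.2, -0.7]
opening: 0.0267
gripper_force: 0.0
```

Request:
send_rows(
  deltas=[
    [[0.0,0.0,0.0],0.0],
    [[0.0,0.0,0.0],0.0],
    [[0.0,0.0,0.0],0.0],
    [[0.0,0.0,0.0],0.0],
    [[0.0,0.0,0.0],0.0],
  ],
)

```text
clock: 4.45
tool_pos: [0.5571, 0.1189, 0.0809]
orientation: [-179.8, 0.1, -96.3]
force: [9.3, -5.0, -2.8]
opening: 0.015
gripper_force: 30.0
```

Request:
send_rows(
  deltas=[
    [[0.0,-0.0004,-0.0088],0.0],
    [[0.0,-0.0015,-0.0175],0.0],
    [[0.0,-0.0033,-0.026],0.0],
    [[0.0,-0.0058,-0.0344],0.0],
    [[0.0,-0.0089,-0.0426],0.0],
  ],
)

```text
clock: 4.87
tool_pos: [0.5637, 0.1181, 0.1142]
orientation: [-179.8, 0.0, -96.3]
force: [11.5, -3.3, -13.7]
opening: 0.0153
gripper_force: 30.0
```

Run:
```python
from h import *
plan([])
p=ctrl.snapshot("side");cv2.imwrite("pics/s2.png",cv2.resize(p["color"][190:350,130:330,::-1],(600,480)))
```

```text
now 4.87 [0.5637 0.1181 0.1142] [-1.7985e+02  4.0000e-02 -9.6300e+01] f [ 11.5  -3.3 -13.7] open 0.0153 gf 30.0 q [ 31.  21. -25.   0. -44. -38.]
```

View pics/s2.png

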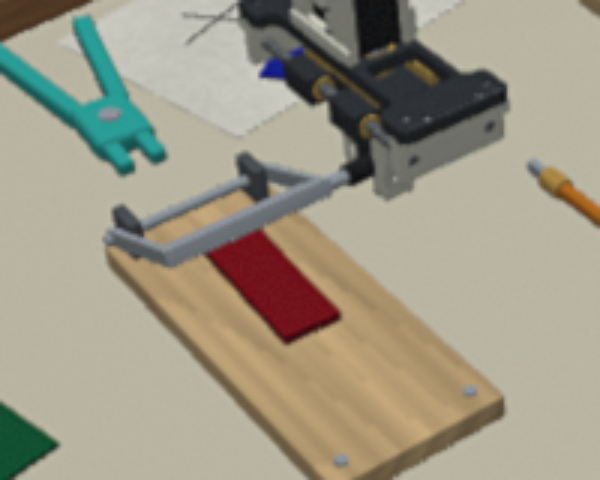

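The bar rises with the grip held at about crop position (355,165), and the strip stays on the board. I'll carry on along the arc.

Request:
send_rows(
  deltas=[
    [[0.0,-0.0039,-0.0079],0.0],
    [[0.0,-0.0084,-0.0154],0.0],
    [[0.0,-0.0135,-0.0225],0.0],
    [[0.0,-0.0191,-0.0292],0.0],
    [[0.0,-0.0253,-0.0354],0.0],
  ],
)

```text
clock: 5.33
tool_pos: [0.5805, 0.116, 0.1418]
orientation: [179.8, -0.0, -96.3]
force: [-7.1, 5.4, -4.1]
opening: 0.0151
gripper_force: 30.0
```

Request:
send_rows(
  deltas=[
    [[0.0,-0.0067,-0.0057],0.0],
    [[0.0,-0.0138,-0.0108],0.0],
    [[0.0,-0.0213,-0.0153],0.0],
    [[0.0,-0.0292,-0.0191],0.0],
    [[0.0,-0.0374,-0.0223],0.0],
  ],
)

```text
clock: 5.75
tool_pos: [0.6089, 0.1126, 0.1622]
orientation: [179.7, -0.1, -96.3]
force: [-15.4, 2.9, 15.3]
opening: 0.015
gripper_force: 30.0
```

Request:
send_rows(
  deltas=[
    [[0.0,-0.0084,-0.0026],0.0],
    [[0.0,-0.0169,-0.0044],0.0],
    [[0.0,-0.0256,-0.0055],0.0],
    [[0.0,-0.0344,-0.0059],0.0],
    [[0.0,-0.0431,-0.0055],0.0],
  ],
)

```text
clock: 6.17
tool_pos: [0.645, 0.1085, 0.1664]
orientation: [179.9, -0.1, -96.3]
force: [-7.0, 1.1, 7.2]
opening: 0.0151
gripper_force: 30.0
```

Run:
```python
from h import *
plan([]);o=ctrl.get_obs();P=np.array(o["tool_pos"]);b=inb(B,P);print(b,P[2]-.047,np.arctan2(P[2]-.047-.032,.095-b[0]))
```

```text
now 6.17 [0.645  0.1085 0.1664] [ 1.7988e+02 -6.0000e-02 -9.6270e+01] f [-7.   1.1  7.2] open 0.0151 gf 30.0 q [ 27.  24. -11.  -0. -55. -33.]
[ 0.09949849 -0.10020841] 0.11935658718743629 1.6222466460835625
```

Request:
send_rows(
  deltas=[
    [[0.0,0.0,0.0],0.0],
    [[0.0,0.0,0.0],0.0],
    [[0.0,0.0,0.0],0.0],
    [[0.0,0.0,0.0],0.0],
    [[0.0,0.0,0.0],0.0],
  ],
  gripper=1,
)

```text
clock: 6.58
tool_pos: [0.646, 0.109, 0.1651]
orientation: [-180.0, 0.0, -96.3]
force: [0.0, -0.4, 0.1]
opening: 0.0427
gripper_force: 0.0
```

Request:
send_rows(
  deltas=[
    [[0.0,0.0,0.0],0.0],
    [[0.0,0.0,0.0],0.0],
    [[0.0,0.0,-0.03],0.0],
    [[0.0,0.0,-0.06],0.0],
    [[0.0,0.0,-0.1],0.0],
  ],
)

```text
clock: 7.0
tool_pos: [0.6451, 0.1087, 0.2439]
orientation: [179.8, -0.1, -96.3]
force: [-0.2, -0.3, -0.3]
opening: 0.0761
gripper_force: 0.0
```

Run:
```python
from h import *
s=ctrl.snapshot("side");t=ctrl.snapshot("top")
cv2.imwrite("pics/s3.png",np.hstack([cv2.resize(s["color"][190:350,130:330,::-1],(400,320)),cv2.resize(t["color"][140:300,180:380,::-1],(400,320))]))
for p,bx in((t,(225,175,275,240)),(s,(190,245,260,320))):
    q=red(p,bx).astype(np.uint8);rr=cv2.minAreaRect(cv2.findNonZero(q));print(q.sum())
    cs=max(cv2.findContours(q,0,2)[0],key=cv2.contourArea).reshape(-1,2)
    W=np.array([back(p,x,.026)[:2]*1000 for x in cs],np.float32);print("world rect (mm)",cv2.minAreaRect(W),"board",inb(B,np.array(cv2.minAreaRect(W)[0])/1000))
    if p is t:
        bb=cv2.minAreaRect(W)
g=w(B,[[-.025,-.004,.22]])[0]
plan([[*g,-7]])
```

```text
627
world rect (mm) ((558.5941772460938, 215.75857543945312), (38.839820861816406, 107.74372863769531), 80.85498046875) board [ 0.00250951 -0.00243681]
771
world rect (mm) ((558.71484375, 214.6621551513672), (38.96861267089844, 112.90162658691406), 81.25343322753906) board [ 0.00274231 -0.003515  ]
now 7.1 [0.6484 0.1095 0.2509] [-179.52    0.18  -96.24] f [-0.   0.4  0.8] open 0.0835 gf 0.0 q [ 27.  20.  -5.   0. -64. -33.]
[-0.1176, 0.1607, 0.0376] -0.9915
```

View pics/s3.png

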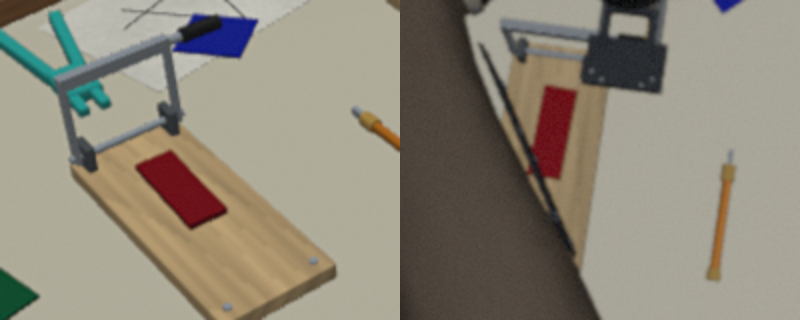

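The side picture shows the bar standing upright with its grip at about (200,28) and the strip free on the board. I'll go above the front part of the strip and turn by 90°.

Run:
```python
from h import *
plan([[.531,.2193,.24,-8.5]])
```

```text
now 7.1 [0.6484 0.1095 0.2509] [-179.52    0.18  -96.24] f [-0.   0.4  0.8] open 0.0835 gf 0.0 q [ 27.  20.  -5.   0. -64. -33.]
[-0.1204, 0.1609, 0.0126] -0.9749
```

Request:
send_rows(
  deltas=[
    [[-0.03,0.04,0.003],-0.07],
    [[-0.06,0.08,0.006],-0.14],
    [[-0.09,0.12,0.01],-0.21],
    [[-0.12,0.16,0.012],-0.28],
    [[-0.12,0.161,0.012],-0.355],
  ],
)

```text
clock: 7.52
tool_pos: [0.5247, 0.2217, 0.2353]
orientation: [-180.0, 0.1, -63.8]
force: [0.1, -0.6, 0.3]
opening: 0.0873
gripper_force: 0.0
```

Request:
send_rows(
  deltas=[
    [[0.0,0.0,0.0],-0.075],
    [[0.0,0.0,0.0],-0.15],
    [[0.0,0.0,0.0],-0.225],
    [[0.0,0.0,0.0],-0.3],
    [[0.0,0.0,0.0],-0.375],
  ],
)

```text
clock: 7.93
tool_pos: [0.5284, 0.2187, 0.2354]
orientation: [-180.0, -0.0, -30.2]
force: [-0.8, -0.5, -0.0]
opening: 0.0873
gripper_force: 0.0
```

Request:
send_rows(
  deltas=[
    [[0.0,0.0,0.0],-0.07],
    [[0.0,0.0,0.0],-0.14],
    [[0.0,0.0,0.0],-0.21],
    [[0.0,0.0,0.0],-0.245],
    [[0.0,0.0,0.0],-0.245],
  ],
)

```text
clock: 8.35
tool_pos: [0.5285, 0.2185, 0.2353]
orientation: [-180.0, -0.0, -8.4]
force: [-0.5, 1.2, -0.6]
opening: 0.0875
gripper_force: 0.0
```

Run:
```python
from h import *
p=ctrl.snapshot("wrist");v=np.ascontiguousarray(p["color"][:,:,::-1])
c=np.array([.5587,.215]);a=np.radians(-8.9)
for x,y in((-.055,-.02),(-.055,.02),(.055,.02),(.055,-.02)):
    X=[*w([*c,a],[[x,y,0]])[0][:2],.026];q=proj(p,X)[0];print(q.round(1));cv2.circle(v,(int(q[0]),int(q[1])),4,(255,255,0),1)
for X in [[-.17,-.06,.018],[-.17,.06,.018],[.11,-.06,.018],[.11,.06,.018]]:
    q=proj(p,w(B,[X]))[0];print(q.round(1));cv2.circle(v,(int(q[0]),int(q[1])),4,(0,255,0),1)
cv2.imwrite("pics/w4.png",v)
plan([[.531,.2193,.2,-8.5],[.531,.2193,.0865,-8.5]])
```

```text
[346.8 254.3]
[293.6 253.8]
[292.1 100.1]
[350.7 100.7]
[397.4 381.6]
[255.2 387.2]
[398.7  15. ]
[219.5  23.5]
now 8.4 [0.5285 0.2185 0.2353] [-1.7999e+02 -1.0000e-02 -8.6100e+00] f [-1.1 -1.5 -0.4] open 0.0877 gf 0.0 q [ 42.  13. -17.   0. -59.  39.]
[0.003, -0.0014, 0.0442] -0.0013
[0.0029, -0.0014, 0.186] -0.0013
```

View pics/w4.png

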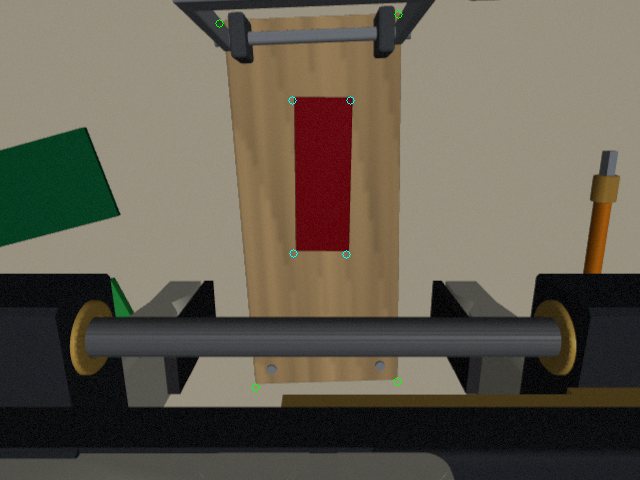

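The wrist picture shows strip corners at (296,251), (349,251), (352,97) and (294,97). The board's front corners are at (256,384) and (398,379). I'll refine the poses from these.

Run:
```python
from h import *
from scipy.optimize import least_squares
p=ctrl.snapshot("wrist")
q=red(p,(270,80,375,270)).astype(np.uint8)
cs=max(cv2.findContours(q,0,2)[0],key=cv2.contourArea).reshape(-1,2)
W=np.array([back(p,x,.026)[:2]*1000 for x in cs],np.float32);print(cv2.minAreaRect(W))
def ang(a,b):d=back(p,b,.018)-back(p,a,.018);return np.degrees(np.arctan2(d[1],d[0]))
print("edges yaw",ang((398,379),(400,60)),ang((255,380),(231,80)))
fr=[back(p,x,.018) for x in((256,384),(398,379))];print(fr)
y=np.radians((ang((398,379),(400,60))+ang((255,380),(231,80)))/2);m=np.mean(fr,0)
B2=np.array([m[0]+.17*np.cos(y),m[1]+.17*np.sin(y),y]);print(B2,B);np.save("B2.npy",B2)
r=cv2.minAreaRect(W);c=np.array(r[0])/1000;print("strip in B2",inb(B2,c))
```

```text
((561.1767578125, 213.5030517578125), (39.68889617919922, 109.07079315185547), 81.21515655517578)
edges yaw -6.24780960534166 -7.014377180468143
[array([0.3966104 , 0.29486959, 0.018     ]), array([0.38336097, 0.17605224, 0.018     ])]
[ 0.55884843  0.21582996 -0.11573441] [ 0.5563486   0.21844056 -0.10303241]
strip in B2 [ 0.00258146 -0.00204247]
```

Run:
```python
from h import *
plan([[.5333,.2178,.12,-8.8],[.5333,.2178,.0868,-8.8]])
```

```text
now 8.45 [0.5285 0.2185 0.2353] [-1.7999e+02 -1.0000e-02 -8.6800e+00] f [0.4 0.2 0.2] open 0.0874 gf 0.0 q [ 42.  13. -17.  -0. -59.  39.]
[0.0061, -0.0, 0.1442] 0.0014
[0.0061, -0.0, 0.1857] 0.0014
```

Request:
send_rows(
  deltas=[
    [[0.006,0.0,0.03],0.0],
    [[0.006,0.0,0.06],0.0],
    [[0.006,0.0,0.09],0.0],
    [[0.006,0.0,0.12],0.0],
    [[0.006,0.0,0.144],0.0],
  ],
)

```text
clock: 8.87
tool_pos: [0.5328, 0.2174, 0.1185]
orientation: [180.0, 0.0, -8.7]
force: [0.3, 0.3, 0.1]
opening: 0.0875
gripper_force: 0.0
```

Request:
send_rows(
  deltas=[
    [[0.0,0.0,0.012],0.0],
    [[0.0,0.0,0.024],0.0],
    [[0.0,0.0,0.034],0.0],
    [[0.0,0.0,0.039],0.0],
    [[0.0,0.0,0.041],0.0],
  ],
)

```text
clock: 9.28
tool_pos: [0.5334, 0.2179, 0.0872]
orientation: [-180.0, -0.0, -8.6]
force: [0.2, -0.6, 0.5]
opening: 0.0876
gripper_force: 0.0
```

Run:
```python
from h import *
import time
for i in range(3):plan([[.5333,.2178,.0868,-8.8]]);ctrl.snapshot("side")
```

```text
now 9.28 [0.5334 0.2179 0.0872] [-1.80e+02 -1.00e-02 -8.56e+00] f [ 0.2 -0.6  0.5] open 0.0876 gf 0.0 q [ 42.  24. -26.   0. -41.  40.]
[-0.0001, 0.0001, 0.0005] 0.0026
now 9.33 [0.5334 0.2179 0.0873] [-1.7999e+02 -1.0000e-02 -8.5600e+00] f [ 0.2  0.3 -1. ] open 0.0875 gf 0.0 q [ 42.  24. -26.   0. -41.  40.]
[-0.0001, 0.0001, 0.0006] 0.0027
now 9.38 [0.5335 0.218  0.0877] [-1.7997e+02 -3.0000e-02 -8.5600e+00] f [-0.1 -0.4  0.3] open 0.0872 gf 0.0 q [ 42.  23. -26.   0. -41.  40.]
[-0.0002, 0.0002, 0.0011] 0.0027
```

Request:
send_rows(
  deltas=[
    [[0.0,0.0,0.0005],0.003],
    [[0.0,0.0,0.0005],0.003],
    [[0.0,0.0,0.0005],0.003],
    [[0.0,0.0,0.0005],0.003],
    [[0.0,0.0,0.0005],0.003],
  ],
  gripper=0,
)

```text
clock: 9.85
tool_pos: [0.5333, 0.2178, 0.0871]
orientation: [-180.0, -0.0, -8.8]
force: [0.3, 0.3, -0.4]
opening: 0.0603
gripper_force: 0.0
```

Request:
send_rows(
  deltas=[
    [[0.0,0.0,0.0],0.0],
    [[0.0,0.0,0.0],0.0],
    [[0.0,0.0,0.0],0.0],
    [[0.0,0.0,0.0],0.0],
    [[0.0,0.0,0.0],0.0],
  ],
)

```text
clock: 10.27
tool_pos: [0.5333, 0.2178, 0.0869]
orientation: [180.0, 0.0, -8.8]
force: [0.2, 0.3, 0.2]
opening: 0.0392
gripper_force: 30.0
```

Run:
```python
from h import *
B2=np.load("B2.npy");o=ctrl.get_obs();P=np.array(o["tool_pos"]);b=inb(B2,P);print(b)
T=[[*w(B2,[[b[0]-.095*k,b[1]*(1-k),.0868]])[0],-8.6+2*k] for k in np.linspace(0,1,6)]
plan(T)
```

```text
[-0.02564094 -0.00102428]
now 10.27 [0.5333 0.2178 0.0869] [180.     0.    -8.82] f [0.2 0.3 0.2] open 0.0392 gf 30.0 q [ 42.  24. -26.   0. -41.  40.]
[0.0, -0.0, 0.0001] -0.0025
[-0.0237, 0.0007, 0.0001] -0.0069
[-0.0475, 0.0013, 0.0001] -0.0113
[-0.0712, 0.002, 0.0001] -0.0158
[-0.095, 0.0026, 0.0001] -0.0202
[-0.1187, 0.0033, 0.0001] -0.0247
```

Request:
send_rows(
  deltas=[
    [[-0.008,0.0002,0.0],-0.002],
    [[-0.02,0.0005,0.0],-0.005],
    [[-0.032,0.0009,0.0],-0.007],
    [[-0.044,0.0012,0.0],-0.01],
    [[-0.056,0.0016,0.0],-0.012],
  ],
)

```text
clock: 10.68
tool_pos: [0.4874, 0.2234, 0.0869]
orientation: [180.0, 0.0, -7.7]
force: [-0.1, 0.2, -0.6]
opening: 0.039
gripper_force: 30.0
```

Request:
send_rows(
  deltas=[
    [[-0.012,0.0003,0.0],-0.003],
    [[-0.024,0.0006,0.0],-0.006],
    [[-0.036,0.001,0.0],-0.008],
    [[-0.048,0.0013,0.0],-0.01],
    [[-0.062,0.0017,0.0],-0.012],
  ],
)

```text
clock: 11.1
tool_pos: [0.4386, 0.2288, 0.0869]
orientation: [-180.0, -0.0, -6.6]
force: [1.1, -0.0, -1.4]
opening: 0.0398
gripper_force: 30.0
```

Request:
send_rows(
  deltas=[
    [[0.0,0.0,0.0],0.0],
    [[0.0,0.0,0.0],0.0],
    [[0.0,0.0,0.0],0.0],
    [[0.0,0.0,0.0],0.0],
    [[0.0,0.0,0.0],0.0],
  ],
)

```text
clock: 11.52
tool_pos: [0.4398, 0.2288, 0.0869]
orientation: [-180.0, -0.0, -6.7]
force: [-1.2, 0.3, 0.3]
opening: 0.0394
gripper_force: 30.0
```

Run:
```python
from h import *
s=ctrl.snapshot("side");cv2.imwrite("pics/s5.png",cv2.resize(s["color"][200:380,130:330,::-1],(600,540)))
plan([]);B2=np.load("B2.npy");print(inb(B2,ctrl.get_obs()["tool_pos"]))
```

```text
now 11.57 [0.4398 0.2288 0.0869] [-1.7999e+02 -1.0000e-02 -6.6800e+00] f [0.1 0.8 0.1] open 0.0393 gf 30.0 q [ 50.  18. -36.   0. -36.  33.]
[-0.11974923 -0.00088767]
```

View pics/s5.png

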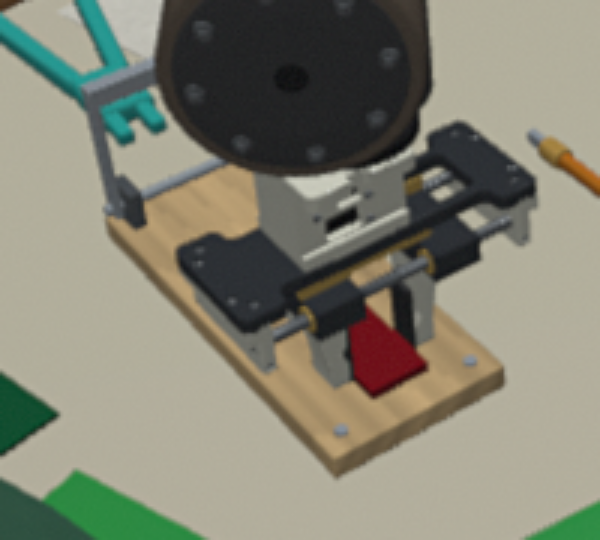

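The strip now lies flat on the front part of the board, its front end at about crop position (400,375), between the fingers. I'll release it, lift straight up and check.

Request:
send_rows(
  deltas=[
    [[0.0,0.0,0.0],0.0],
    [[0.0,0.0,0.0],0.0],
    [[0.0,0.0,0.0],0.0],
    [[0.0,0.0,0.0],0.0],
    [[0.0,0.0,0.0],0.0],
  ],
  gripper=1,
)

```text
clock: 11.98
tool_pos: [0.4395, 0.2286, 0.0869]
orientation: [180.0, 0.0, -6.7]
force: [0.4, -0.2, -0.2]
opening: 0.067
gripper_force: 0.0
```

Request:
send_rows(
  deltas=[
    [[0.0,0.0,0.0],0.0],
    [[0.0,0.0,0.0],0.0],
    [[0.0,0.0,-0.02],0.0],
    [[0.0,0.0,-0.05],0.0],
    [[0.0,0.0,-0.09],0.0],
  ],
)

```text
clock: 12.4
tool_pos: [0.4385, 0.2277, 0.158]
orientation: [179.8, 0.2, -6.7]
force: [-0.6, 0.9, -0.8]
opening: 0.0875
gripper_force: 0.0
```

Request:
send_rows(
  deltas=[
    [[0.0,0.0,-0.04],0.0],
    [[0.0,0.0,-0.08],0.0],
    [[0.0,0.0,-0.12],0.0],
    [[0.0,0.0,-0.15],0.0],
    [[0.0,0.0,-0.15],0.0],
  ],
)

```text
clock: 12.82
tool_pos: [0.4412, 0.23, 0.2845]
orientation: [-179.6, -0.4, -6.6]
force: [-0.0, 0.9, -0.4]
opening: 0.0875
gripper_force: 0.0
```

Run:
```python
from h import *
s=ctrl.snapshot("side");p=ctrl.snapshot("wrist")
cv2.imwrite("pics/s6.png",np.hstack([cv2.resize(s["color"][180:380,130:330,::-1],(400,400)),cv2.resize(p["color"][:,:,::-1],(400,400))]))
B2=np.load("B2.npy")
q=red(s,(150,240,300,370)).astype(np.uint8)
cs=max(cv2.findContours(q,0,2)[0],key=cv2.contourArea).reshape(-1,2)
W=np.array([back(s,x,.026)[:2]*1000 for x in cs],np.float32);r=cv2.minAreaRect(W);print(r,inb(B2,np.array(r[0])/1000))
plan([])
```

```text
((465.9161376953125, 226.3034210205078), (39.3699951171875, 112.30677795410156), 83.38618469238281) [-0.09352003 -0.00032807]
now 12.92 [0.4396 0.2289 0.2799] [-1.7987e+02 -7.0000e-02 -6.6600e+00] f [-0.8 -0.3 -0.7] open 0.0878 gf 0.0 q [ 50.   4. -23.  -0. -63.  33.]
```

View pics/s6.png

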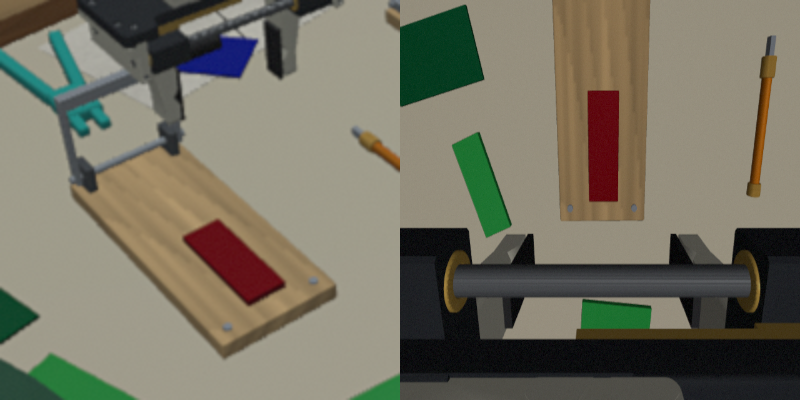

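Both views show the strip flat, straight and centred on the front part, running from about x = -149 to -38 mm in the board's frame. The bar is still up and the robot is touching nothing.

```bash
python3 -c "
from plant import ctrl
print(ctrl.close_job())"
```

```text
the job is handed in; nothing more can be done
None
```

The job is handed in: the clamp bar stands upright, and the narrow strip lies flat and lengthwise on the front of its board, about 40 mm clear of where the bar comes down; I didn't touch the wide pane.

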